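Book in a coffee tin: show its labels and base to the code reader

TASK

Book in the square coffee tin: hold it upright about 8 cm in front of the code reader's lens and show it squarely the red label, then the blue, then the yellow, each for a full second with the middle of the label level with the lens; then tip the tin about 40 degrees so that its base swings up towards the lens, and show the middle of the base at the same place for a full second. Then set the tin down gently (no dropping), upright on the round cork mat with its whole base on the mat, and let go. Do not touch the reader, and leave the pitcher, the cup and the brush where they are.

Things in the scene. Friction and masses are not known exactly. Their poses are not given: they have to be found in the camera images.
- tin: Closed dark metal tin, loose, 60 x 60 mm square, 120 mm tall, about 0.35 kg. Origin at the centre of its underside, z up. Sides flat up to 113 mm, then a 58 mm lid. Grip two facing sides from above near the top: fingers there do not spoil the reading. Labels: red on its +y side, blue on -x, yellow on -y; +x side plain. Each also shows as a bar along that edge of the lid.
- tin_red (a point): Middle of the red label (44 mm wide, from 10 to 72 mm above the underside): 30 mm along the tin's +y from its axis, 50 mm above its underside.
- tin_blue (a point): Middle of the blue label (at first it faces away from the robot, give or take 70 degrees): 30 mm along the tin's -x from its axis, 50 mm above its underside.
- tin_yellow (a point): Middle of the yellow label: 30 mm along the tin's -y from its axis, 50 mm above its underside.
- tin_mid (a point): Point on the tin's axis, 50 mm above its underside.
- tin_base (a point): Middle of the tin's underside (a white paper disc, 36 mm across, marks it).
- tin_top (a point): Middle of the top of the tin's lid, 120 mm above its underside.
- reader: Code reader, fixed: black foot 120 x 120 x 12 mm, post, white head 75 mm deep, 100 wide, 90 high (155 to 245 mm above the counter) with a round black and glass lens on its front. Origin at its foot on the counter, x horizontal, z up. The lens is on its -x side (towards the robot) and looks level along -x. The foot reaches 55 mm in front of the origin, the lens 50 mm.
- lens (a point): Centre of the lens's front, 200 mm above the counter; axes as the reader's: it looks level along -x.
- mat: Round cork mat, fixed, 150 mm across and 4 mm thick, flat on the counter. Origin at the centre of its underside.
- pitcher: Dark steel milk pitcher with handle, loose bystander, 84 mm across without the handle, 120 mm tall. Origin at the centre of its underside, handle to +y.
- cup: White cup with handle, loose bystander, 80 mm across without the handle, 80 mm tall. Origin at the centre of its underside, handle to +y.
- brush: Grinder brush, loose bystander, lying flat on the counter, 170 mm long along its x.
Mind the look-alikes: they are no part of the job. Leave any green look-alike of the tin alone. Several things look just like the reader: the one meant starts farthest from the robot's base.

How it is judged:
By the outcome, as a careful person would: the job done as asked, in the order asked, and still so for the second after the job is handed in, with the robot touching nothing.
It also fails if it takes over 58 s, if anything falls off the work surface, if the arm or the gripper's body presses on something with over 40 N, if the wrist force passes 120 N, or if a joint passes its speed limit or range.

ROBOT

A 6-joint arm with a two-finger parallel gripper is mounted at the origin on the work surface. World frame = base frame: x ahead of the robot, y to its left, z up, the work surface at z = 0. Lengths are in m, angles in rad, forces in N, time in s.
With the tool pointing down it reaches from about 0.325 to 0.9 m from the base axis. Payload 6.1 kg.
Tool frame: the origin (TCP) lies midway between the tips of the shut fingers; the grasp point (between the pads) lies bot.grip_depth behind it (bot.grip_depth is the distance from the TCP to the grasp point, in m); z points along the fingers, y is the line along which they close (so a half turn about z gives the same grasp; the last joint's range is limited). The gripper opens to 85 mm and grips with 20 to 120 N. Pads are 22 mm wide; open, the fingers measure 114 mm over their backs; the gripper's body (76 mm by 85 mm) begins 54 mm behind the grasp point. The pads swing forward as they close: fully open they stand 13 mm farther back than shut.
Start: joints at [1.127, 0.22, 1.526, -0, 1.395, -0.126], TCP at [0.195, 0.594, 0.231] pointing down, gripper open.
Joint ranges: [-2.98, 2.98], [-0.91, 2.08], [0.09, 2.57], [-1.24, 4.39], [0.2, 2.65], [-2.68, 2.68]. Speed limits (rad/s): [2.57, 2.57, 3.01, 3.14, 3.14, 3.14].

INTERFACE

Orientations are given as a unit quaternion [x, y, z, w].
In Python, from workcell import sensors, camera, bot, nets gives the robot as it stands.
- The arm moves only by the tool jog_arm, never from a script. Its argument "series" is a list that holds one entry, the list of rows, each a list of 6 numbers: the shift along the tool's x, y, z each as a share of 0.4 m, from -1 to 1, then the turn, a rotation vector about the tool's x, y, z each as a share of 1.5 rad, from -1 to 1. A call has 1 to 5 rows; each row is the pose to reach, as a shift and turn from the pose commanded when the call began, along the tool's axes at that moment; what a row does not reach only later rows make up. A row lasts 1/12 s, in which the tool goes at most 41.7 mm and 7.16 degrees, less where a joint would pass 70% of its speed; a pose out of reach is approached as far as the arm can. A call with a number of a shift or a turn outside -1 to 1 is refused whole. A call with a gripper value outside its range is refused whole. "hand" is the opening, from 0 (shut) to 1 (fully open), set as the call begins (left out, the last holds). The fingers move at their own pace and stop on an object; "squeeze" is the grip in N (left out, the last holds). Time passes only in rows, so rows that repeat a pose let the fingers close. It gives the time, the measured TCP pose, the force, the opening and the grip force at its end, in the units of the state.
- sensors.sense(): the state, without advancing time (a new reading comes with each control period).
- camera(name): name is "scene" or "side" or "wrist"; returns a dict with "frame" (384x512x3 uint8, blue, green, red), "K" (3x3 intrinsics, pixels), "pose" (4x4, takes a point from camera to world coordinates); the wrist camera has in their place "tool_from_camera" (4x4, takes a point from camera to tool coordinates, whose origin is the TCP and whose axes are the flange's). Camera axes: x right, y up, looking along -z (the intrinsics and any distortion apply to the point x, -y, -z); pixel columns grow to the right and rows downward; lengths in m; the calibration is good to about 2 mm. The wrist camera is an equidistant fisheye: a pixel r from the principal point sees the ray r / f radians off the axis. A picture is of the moment at which its call begins: read the wrist's pose just before it. There is no depth.
- bot.sign_off(): hands the job in; it is judged then, once.
Trained networks look in a picture, given as the dict that the camera call returned (one of the last four; its "shot" number tells which), for a name from the list of things; names that differ only in an ending like _2 or _b are one class to them, and where a whole thing is asked for, a point or a joint stands for the part that bears it (a point fixed in the world has none). Each returns a list of dicts, best first, with "conf" (0 to 1); they miss things now and then, are a little off and sometimes report something else, mostly with a low value. They report only what shows in the picture. A call takes as long as a camera call. They do not tell look-alikes from the thing itself.
- nets.boxes_of(thing, picture): "centre" ([x, y, z] in m, in world coordinates, good to about 4 mm: the middle of the surface that is visible of it).
- nets.tip_of(thing, picture): "centre" ([x, y, z] in m, in world coordinates, good to about 4 mm: a listed point, or the origin of a listed thing).
The state is a dict: "clock": time; "joint_pos": joint angles; "qd": joint speeds; "effort": joint torques, N m; "ee_pos": TCP position; "tcp_rot": TCP orientation; "wrist_force": force on the tool from outside, world axes, zero at the start; "moment": the same for the moment, N m; "gripper_width": opening from 0.0 (shut) to 1.0 (fully open); "finger_force": force on a finger pad.
Only numpy, scipy, OpenCV 4.12 (cv2) and the standard library are available. Lean on these libraries where they do the work, as an engineer would, in place of code of your own. Each camera call takes 0.05 s, during which the arm holds its last target. There are 200 camera calls.

## Working session

There is one attempt and no reset: what is moved stays moved. The work goes in short steps, Python scripts to look and compute and a tool call to move; the robot and the scene stay as the last step left them, time stands still between calls to the robot, and variables do not carry over. Pictures are saved under pics/ and viewed, at most 10 in all, crops included, and the job is handed in when it is done.

Besides the shell and the picture viewer there is one more tool, called after ">>>" as name(argument=value, ...), one argument or row to a line, values as JSON. jog_arm: Moves the arm, as the interface text tells. Shift numbers are shares of 0.4 m and turn numbers shares of 1.5 rad, none past 1 either way. Its arguments: {"type":"object","properties":{"series":{"type":"array","items":{"type":"array","items":{"type":"array","items":{"type":"number","minimum":-1,"maximum":1}}}},"hand":{"type":"number"},"squeeze":{"type":"number"}},"required":["series"]}

```bash
ls; mkdir -p pics
cat > look.py <<'E'
import sys,cv2,numpy as np
from workcell import sensors,camera,bot,nets
E
python3 - <<'E'
from look import *
print(bot.grip_depth, {k:v for k,v in sensors.sense().items() if k in('clock','ee_pos','tcp_rot','gripper_width')})
ims=[]
for n in('scene','side'):
    p=camera(n); ims.append(p['frame']); print(n,p['pose'].round(3).tolist() if hasattr(p['pose'],'round') else p['pose'])
    for t in('tin','reader','lens','mat','pitcher','cup','brush','tin_top','tin_blue','tin_red','tin_yellow'):
        print(t,[(np.round(d['centre'],3).tolist(),round(d['conf'],2)) for d in nets.tip_of(t,p)][:5])
cv2.imwrite('pics/a.png',cv2.resize(ims[0],(800,600)));cv2.imwrite('pics/b.png',cv2.resize(ims[1],(800,600)))
E
```

```text
pics
0.0187 {'clock': 0.0, 'ee_pos': array([0.19505606, 0.59315114, 0.23019079]), 'tcp_rot': array([ 1.58241511e-01,  9.87399959e-01, -9.33904538e-04, -2.71491519e-04]), 'gripper_width': 0.9993452981473372}
scene [[-0.236, -0.794, 0.56, 1.107], [0.972, -0.192, 0.139, 0.164], [-0.003, 0.577, 0.816, 0.959], [0.0, 0.0, 0.0, 1.0]]
tin [([0.445, -0.23, -0.002], 0.9), ([0.585, -0.21, -0.003], 0.82)]
reader [([0.697, -0.01, -0.004], 0.92), ([0.362, 0.4, 0.001], 0.71)]
lens [([0.448, -0.228, 0.054], 0.65)]
mat []
pitcher [([0.705, -0.327, 0.004], 0.67)]
cup [([0.743, 0.321, -0.002], 0.91)]
brush [([0.443, 0.002, -0.003], 0.77)]
tin_top [([0.585, -0.21, 0.124], 0.89), ([0.446, -0.229, 0.118], 0.85)]
tin_blue [([0.473, -0.238, 0.053], 0.85), ([0.442, 0.209, 0.0], 0.22)]
tin_red [([0.577, -0.181, 0.051], 0.69), ([0.441, -0.254, 0.05], 0.58)]
tin_yellow [([0.594, -0.239, 0.05], 0.57)]
side [[0.927, 0.241, -0.287, 0.143], [-0.375, 0.607, -0.701, -0.973], [0.005, 0.757, 0.653, 1.073], [0.0, 0.0, 0.0, 1.0]]
tin [([0.447, -0.227, -0.001], 0.83), ([0.582, -0.208, -0.0], 0.82), ([0.698, -0.01, 0.002], 0.66)]
reader [([0.7, -0.008, -0.002], 0.93), ([0.362, 0.401, 0.0], 0.81)]
lens [([0.314, 0.389, 0.198], 0.84), ([0.654, -0.027, 0.197], 0.71)]
mat [([0.441, 0.208, 0.005], 0.61)]
pitcher [([0.712, -0.333, 0.001], 0.65)]
cup [([0.745, 0.322, -0.003], 0.94), ([0.654, -0.027, 0.198], 0.23)]
brush [([0.443, 0.004, -0.001], 0.58)]
tin_top [([0.451, -0.225, 0.12], 0.73), ([0.579, -0.208, 0.119], 0.7), ([0.744, 0.322, -0.002], 0.6)]
tin_blue [([0.477, -0.239, 0.055], 0.98), ([0.553, -0.213, 0.055], 0.7)]
tin_red [([0.572, -0.177, 0.053], 0.68), ([0.437, -0.254, 0.051], 0.63)]
tin_yellow [([0.452, -0.2, 0.048], 0.96), ([0.59, -0.239, 0.054], 0.6)]
```

View pics/a.png

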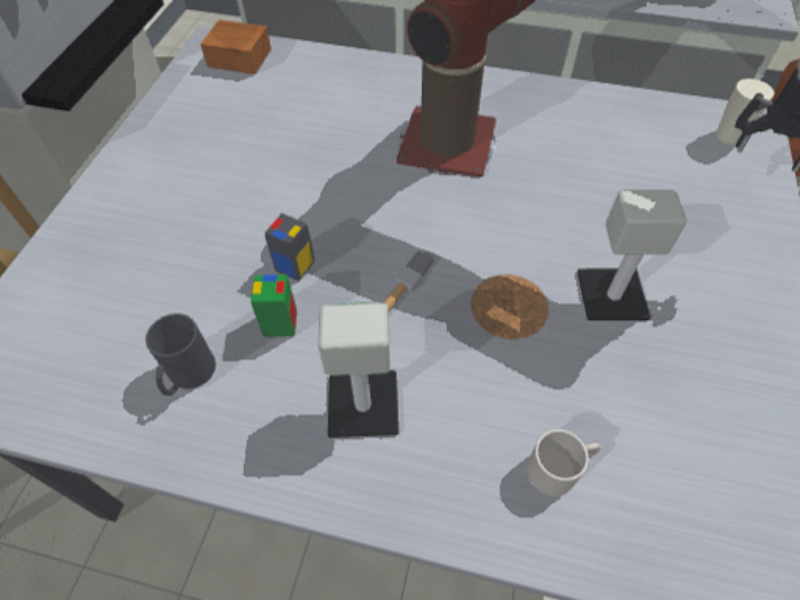

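View pics/b.png

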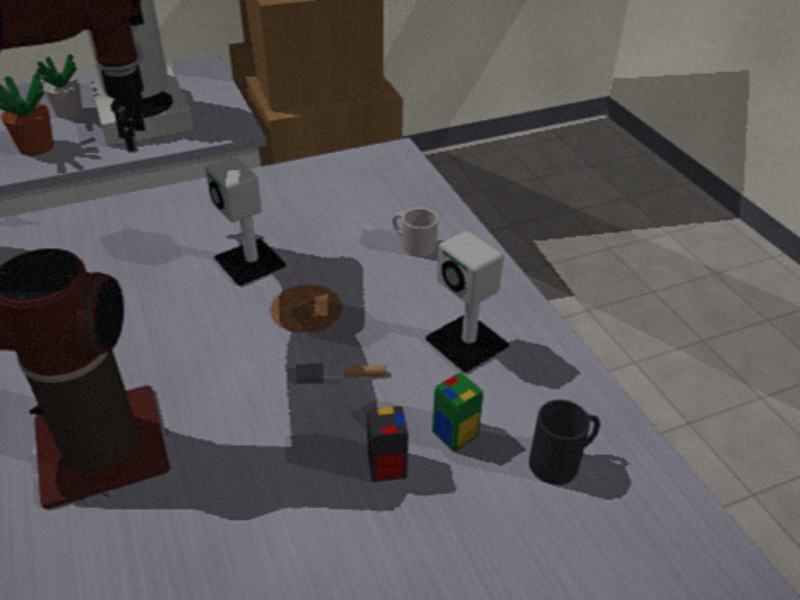

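The pictures show two tins. The dark one is at scene (290,247) / side (388,442). The green look-alike is at (274,305) / (458,412). There are two readers, at (360,370) and (628,255) in scene. I choose the dark tin, near (0.447,-0.228), and the farther reader, near (0.698,-0.009). The mat is at scene (510,306). Next I get the reader's yaw from its foot edges and take a close crop.

```bash
cat >> look.py <<'E'
def proj(p,X):
    X=np.asarray(X,float); c=(X-p['pose'][:3,3])@p['pose'][:3,:3]
    return np.c_[p['K'][0,0]*c[:,0]/-c[:,2]+p['K'][0,2], p['K'][1,1]*c[:,1]/c[:,2]+p['K'][1,2]]
def rect(p,cx,cy,z,half,n=400):
    q=np.float32([[cx-half,cy-half,z],[cx+half,cy-half,z],[cx+half,cy+half,z],[cx-half,cy+half,z]])
    H=cv2.getPerspectiveTransform(np.float32(proj(p,q)),np.float32([[0,0],[n,0],[n,n],[0,n]]))
    return cv2.warpPerspective(p['frame'],H,(n,n),flags=cv2.INTER_CUBIC)
E
python3 - <<'E'
from look import *
out=[]
for n in('scene','side'):
    p=camera(n); r=rect(p,.70,-.01,.012,.12)
    m=(r.max(2)<45).astype(np.uint8); m=cv2.morphologyEx(m,cv2.MORPH_CLOSE,np.ones((45,45)));m=cv2.morphologyEx(m,cv2.MORPH_OPEN,np.ones((25,25)))
    c=max(cv2.findContours(m,0,2)[0],key=cv2.contourArea)
    (x,y),s,a=cv2.minAreaRect(c); print(n,'foot',.58+x*.0006,-.13+y*.0006,np.array(s)*.6,a)
    cv2.drawContours(r,[np.int32(cv2.boxPoints(((x,y),s,a)))],0,(0,0,255))
    m=rect(p,.44,.208,.004,.12); h=cv2.cvtColor(m,cv2.COLOR_BGR2HSV); k=((h[...,0]<22)&(h[...,1]>90)).astype(np.uint8)
    k=cv2.morphologyEx(k,cv2.MORPH_OPEN,np.ones((9,9))); c=max(cv2.findContours(k,0,2)[0],key=cv2.contourArea)
    (x,y),R=cv2.minEnclosingCircle(c); print('mat',.32+x*.0006,.088+y*.0006,R*.6)
    t=rect(p,.447,-.228,.12,.1)
    out.append(np.vstack([r,t])[:, :])
cv2.imwrite('pics/c.png',cv2.resize(np.hstack(out),(600,600)))
E
```

```text
Traceback (most recent call last):
ValueError: max() iterable argument is empty
```

```bash
cat > m.py <<'E'
from look import *
out=[]
for n in('scene','side'):
    p=camera(n); r=rect(p,.70,-.01,.012,.12)
    print(n,{k:v for k,v in p.items() if k not in('frame','pose')}, np.percentile(r.max(2),[0,5,10,20,50]))
    m=(r.max(2)<60).astype(np.uint8); m=cv2.morphologyEx(m,cv2.MORPH_CLOSE,np.ones((45,45)));m=cv2.morphologyEx(m,cv2.MORPH_OPEN,np.ones((25,25)))
    cs=cv2.findContours(m,0,2)[0]
    if cs:
        (x,y),s,a=cv2.minAreaRect(max(cs,key=cv2.contourArea)); print(n,'foot',.58+x*.0006,-.13+y*.0006,np.array(s)*.6,a)
        cv2.drawContours(r,[np.int32(cv2.boxPoints(((x,y),s,a)))],0,(0,0,255))
    m=rect(p,.44,.208,.004,.12); h=cv2.cvtColor(m,cv2.COLOR_BGR2HSV); k=((h[...,0]<22)&(h[...,1]>90)).astype(np.uint8)
    k=cv2.morphologyEx(k,cv2.MORPH_OPEN,np.ones((9,9))); cs=cv2.findContours(k,0,2)[0]
    if cs: (x,y),R=cv2.minEnclosingCircle(max(cs,key=cv2.contourArea)); print('mat',.32+x*.0006,.088+y*.0006,R*.6)
    out.append(np.vstack([r,rect(p,.447,-.228,.12,.1)]))
cv2.imwrite('pics/c.png',cv2.resize(np.hstack(out),(600,600)))
E
python3 m.py
```

```text
scene {'K': array([[378.53054402,   0.        , 257.33885475],
       [  0.        , 378.53054402, 184.87956227],
       [  0.        ,   0.        ,   1.        ]]), 'shot': 4} [ 30.  51.  53.  82. 168.]
scene foot 0.7093003936767578 -0.0072205871582031456 [112.95346069 117.06351929] 16.638805389404297
mat 0.44006702575683593 0.2111853576660156 73.77561492919922
side {'K': array([[492.84992028,   0.        , 249.03787912],
       [  0.        , 492.84992028, 190.43259874],
       [  0.        ,   0.        ,   1.        ]]), 'shot': 5} [  0.   7.  11.  23. 115.]
side foot 0.7007444152832031 -0.015179174804687515 [129.84411621 126.96697083] 14.995079040527344
mat 0.4401015594482422 0.20944719238281248 75.36685638427734
```

View pics/c.png

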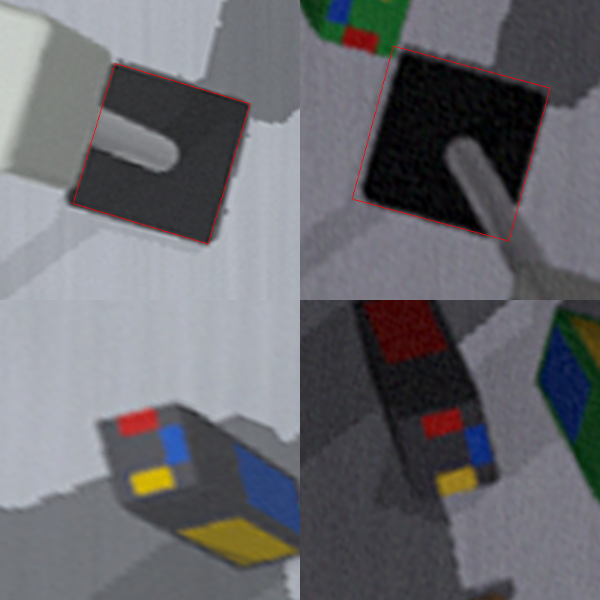

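The crop confirms the choice: dark tin with red, blue and yellow bars, and the reader's foot rotated about +15.5°. Estimates so far:
- **Tin:** centre (0.446,-0.228), with its blue side heading about -13.3°.
- **Lens:** about (0.652,-0.024,0.199), looking along heading 195.5°.
- **Mat:** centre (0.440,0.210).

Next is a planner for the moves.

```bash
cat >> look.py <<'E'
from scipy.spatial.transform import Rotation as Ro, Slerp
def down(h,tilt=0,psi=15.5):
    h=np.radians(h); R=Ro.from_matrix(np.array([[-np.sin(h),np.cos(h),0],[np.cos(h),np.sin(h),0],[0,0,-1]]).T)
    p=np.radians(psi); return Ro.from_rotvec(-np.radians(tilt)*np.array([-np.sin(p),np.cos(p),0]))*R
def plan(way,start=None,lin=.17,ang=32):
    s=sensors.sense(); P,R=start or (s['ee_pos'],Ro.from_quat(s['tcp_rot']))
    for tp,tr in way:
        n=max(1,int(np.ceil(max(np.linalg.norm(tp-P)/lin,np.degrees((R.inv()*tr).magnitude())/ang))))
        P0,sl=P,Slerp([0,1],Ro.concatenate([R,tr]))
        for i in range(1,n+1):
            g,gr=P0+(np.array(tp)-P0)*i/n,sl(i/n)
            v=np.round(np.r_[R.inv().apply(g-P)/.4,(R.inv()*gr).as_rotvec()/1.5],3)
            P,R=P+R.apply(v[:3]*.4),R*Ro.from_rotvec(v[3:]*1.5); print(v.tolist(),'->',P.round(3))
        print('--')
def state():
    s=sensors.sense(); R=Ro.from_quat(s['tcp_rot']).as_matrix(); print(round(s['clock'],2),s['ee_pos'].round(4),'heading',np.degrees(np.arctan2(R[1,1],R[0,1])).round(2),'z',R[:,2].round(3),'grip',s['gripper_width'],s['finger_force'],'F',np.round(s['wrist_force'],1))
E
python3 - <<'E'
from look import *
A=np.array
plan([(A([.195,.593,.42]),down(71.8)),(A([.446,-.228,.36]),down(-13.3)),(A([.446,-.228,.24]),down(-13.3))])
E
```

```text
[0.0, -0.001, -0.236, 0.0, 0.0, -0.0] -> [0.195 0.593 0.326]
[0.0, -0.001, -0.236, 0.0, 0.0, -0.0] -> [0.195 0.593 0.42 ]
--
[-0.206, -0.292, 0.025, 0.0, -0.0, 0.165] -> [0.237 0.456 0.41 ]
[-0.272, -0.233, 0.025, 0.0, -0.0, 0.165] -> [0.279 0.319 0.4  ]
[-0.32, -0.159, 0.025, 0.0, -0.0, 0.165] -> [0.321 0.183 0.39 ]
[-0.35, -0.076, 0.025, 0.0, -0.0, 0.165] -> [0.362 0.046 0.38 ]
[-0.357, 0.012, 0.025, 0.0, -0.0, 0.165] -> [ 0.404 -0.091  0.37 ]
[-0.344, 0.099, 0.025, 0.0, -0.0, 0.165] -> [ 0.446 -0.228  0.36 ]
--
[0.0, 0.0, 0.3, 0.0, -0.0, 0.0] -> [ 0.446 -0.228  0.24 ]
--
```

>>> jog_arm(
  series=[
    [[0,0,-0.475,0,0,0],[0,0,-0.475,0,0,0],[0,0,-0.475,0,0,0],[0,0,-0.475,0,0,0],[0,0,-0.475,0,0,0]],
  ],
  hand=1,
  squeeze=60,
)

```text
clock: 1.77
ee_pos: [0.1955, 0.5943, 0.4276]
tcp_rot: [0.158, 0.987, 0.003, 0.001]
wrist_force: [-0.3, 0.4, 0.1]
gripper_width: 1.003
finger_force: 0.0
```

>>> jog_arm(
  series=[
    [[-0.206,-0.292,0.025,0,0,0.165],[-0.206,-0.292,0.025,0,0,0.165],[-0.206,-0.292,0.025,0,0,0.165],[-0.206,-0.292,0.025,0,0,0.165]],
  ],
)

```text
clock: 2.1
ee_pos: [0.2378, 0.4538, 0.4114]
tcp_rot: [0.28, 0.96, -0.0, 0.001]
wrist_force: [0.4, 1.0, 0.5]
gripper_width: 1.0
finger_force: 0.0
```

>>> jog_arm(
  series=[
    [[-0.272,-0.233,0.025,0,0,0.165],[-0.272,-0.233,0.025,0,0,0.165],[-0.272,-0.233,0.025,0,0,0.165],[-0.272,-0.233,0.025,0,0,0.165]],
  ],
)

```text
clock: 2.43
ee_pos: [0.2796, 0.3167, 0.4013]
tcp_rot: [0.396, 0.918, -0.0, 0.001]
wrist_force: [-0.4, 0.0, -0.3]
gripper_width: 1.004
finger_force: 0.0
```

>>> jog_arm(
  series=[
    [[-0.32,-0.159,0.025,0,0,0.165],[-0.32,-0.159,0.025,0,0,0.165],[-0.32,-0.159,0.025,0,0,0.165],[-0.32,-0.159,0.025,0,0,0.165]],
  ],
)

```text
clock: 2.77
ee_pos: [0.3213, 0.1799, 0.3912]
tcp_rot: [0.507, 0.862, -0.0, 0.001]
wrist_force: [-0.3, -0.1, -0.2]
gripper_width: 1.002
finger_force: 0.0
```

>>> jog_arm(
  series=[
    [[-0.35,-0.076,0.025,0,0,0.165],[-0.35,-0.076,0.025,0,0,0.165],[-0.35,-0.076,0.025,0,0,0.165],[-0.35,-0.076,0.025,0,0,0.165]],
  ],
)

```text
clock: 3.1
ee_pos: [0.3631, 0.0426, 0.381]
tcp_rot: [0.61, 0.793, -0.001, 0.001]
wrist_force: [0.2, -0.3, 0.4]
gripper_width: 0.998
finger_force: 0.0
```

>>> jog_arm(
  series=[
    [[-0.357,0.012,0.025,0,0,0.165],[-0.357,0.012,0.025,0,0,0.165],[-0.357,0.012,0.025,0,0,0.165],[-0.357,0.012,0.025,0,0,0.165]],
  ],
)

```text
clock: 3.43
ee_pos: [0.4047, -0.0943, 0.3707]
tcp_rot: [0.703, 0.711, -0.001, 0.0]
wrist_force: [-0.9, 0.7, -0.4]
gripper_width: 0.997
finger_force: 0.0
```

>>> jog_arm(
  series=[
    [[-0.344,0.099,0.025,0,0,0.165],[-0.344,0.099,0.025,0,0,0.165],[-0.344,0.099,0.025,0,0,0.165],[-0.344,0.099,0.025,0,0,0.165],[-0.344,0.099,0.025,0,0,0.165]],
  ],
)

```text
clock: 3.85
ee_pos: [0.4462, -0.2308, 0.3599]
tcp_rot: [0.785, 0.619, -0.001, -0.001]
wrist_force: [0.5, -0.2, 0.1]
gripper_width: 1.004
finger_force: 0.0
```

Run:
```python
from look import *
state(); s=sensors.sense(); p=camera('wrist'); T=np.eye(4);T[:3,:3]=Ro.from_quat(s['tcp_rot']).as_matrix();T[:3,3]=s['ee_pos']
C=T@p['tool_from_camera']; print(p['K'].round(1).tolist(),C.round(3).tolist())
for t in('tin_top','tin','tin_red','tin_blue','lens'): print(t,[(np.round(d['centre'],3).tolist(),round(d['conf'],2)) for d in nets.tip_of(t,p)][:3])
n=400;g=np.linspace(-.1,.1,n);X,Y=np.meshgrid(.446+g,-.228+g);c=(np.stack([X,Y,0*X+.12],-1)-C[:3,3])@C[:3,:3]
v=c*[1,-1,-1]; rho=np.hypot(v[...,0],v[...,1]);th=np.arctan2(rho,v[...,2]);K=p['K']
r=cv2.remap(p['frame'],np.float32(K[0,0]*th*v[...,0]/rho+K[0,2]),np.float32(K[1,1]*th*v[...,1]/rho+K[1,2]),1)
h=cv2.cvtColor(r,cv2.COLOR_BGR2HSV)
cv2.imwrite('pics/d.png',np.hstack([cv2.resize(p['frame'],(400,400)),r]))
```

```text
3.85 [ 0.4462 -0.2308  0.3599] heading -13.52 z [-0.002  0.    -1.   ] grip 1.0036891278165467 0.0 F [ 0.5 -0.2  0.1]
[[297.3, 0.0, 253.4], [0.0, 297.3, 196.1], [0.0, 0.0, 1.0]] [[0.972, 0.221, 0.076, 0.466], [-0.234, 0.924, 0.304, -0.152], [-0.003, -0.313, 0.95, 0.502], [0.0, 0.0, 0.0, 1.0]]
tin_top [([0.446, -0.225, 0.123], 0.72), ([0.585, -0.21, 0.121], 0.59)]
tin [([0.578, -0.209, -0.002], 0.84)]
tin_red [([0.575, -0.176, 0.051], 0.72)]
tin_blue [([0.552, -0.218, 0.052], 0.81)]
lens []
```

View pics/d.png

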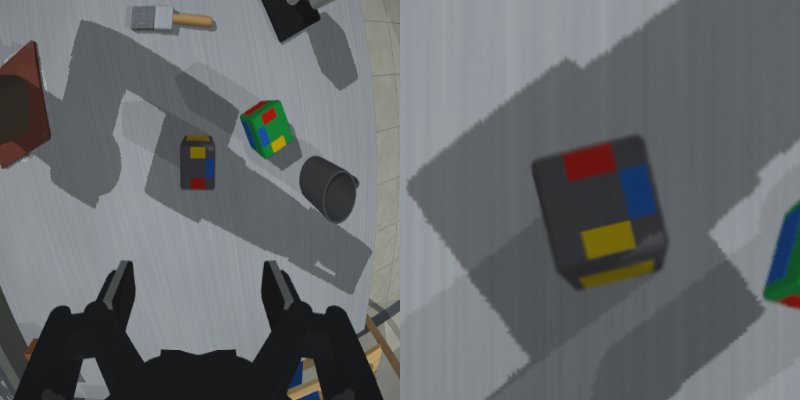

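The wrist view shows the dark tin at left (197,160). In the rectified view its lid is centred at (600,202), giving (0.446,-0.227) with heading -14°. I descend part way and check the settled pose.

>>> jog_arm(
  series=[
    [[0,0,0.4,0,0,0.005],[0,0,0.4,0,0,0.005],[0,0,0.4,0,0,0.005],[0,0,0.4,0,0,0.005],[0,0,0.4,0,0,0.005]],
  ],
)

```text
clock: 4.57
ee_pos: [0.4421, -0.2233, 0.1939]
tcp_rot: [0.786, 0.618, -0.002, -0.006]
wrist_force: [-0.6, 0.8, -0.5]
gripper_width: 1.002
finger_force: 0.0
```

>>> jog_arm(
  series=[
    [[0,0,0,0,0,0],[0,0,0,0,0,0]],
  ],
)

```text
clock: 4.73
ee_pos: [0.4475, -0.2276, 0.2041]
tcp_rot: [0.786, 0.618, 0.001, 0.002]
wrist_force: [0.9, -0.4, 0.5]
gripper_width: 0.999
finger_force: 0.0
```

Run:
```python
from look import *
state(); plan([(np.array([.446,-.227,.077]),down(-14))])
```

```text
4.73 [ 0.4475 -0.2276  0.2041] heading -13.67 z [ 0.003 -0.002 -1.   ] grip 0.999135618774595 0.0 F [ 0.9 -0.4  0.5]
[0.001, -0.005, 0.318, 0.002, 0.001, 0.004] -> [ 0.446 -0.227  0.077]
--
```

>>> jog_arm(
  series=[
    [[0,-0.001,0.08,0,0,0.004],[0,-0.001,0.16,0,0,0.004],[0,-0.001,0.23,0,0,0.004],[0,-0.001,0.28,0,0,0.004],[0,-0.001,0.307,0,0,0.004]],
  ],
)

```text
clock: 5.15
ee_pos: [0.4468, -0.2277, 0.0792]
tcp_rot: [0.788, 0.615, 0.0, 0.001]
wrist_force: [-0.2, 0.8, 0.8]
gripper_width: 0.997
finger_force: 0.0
```

>>> jog_arm(
  series=[
    [[0,0,0,0,0,0],[0,0,0,0,0,0],[0,0,0,0,0,0]],
  ],
)

```text
clock: 5.4
ee_pos: [0.4477, -0.2285, 0.0813]
tcp_rot: [0.788, 0.615, 0.001, 0.002]
wrist_force: [-0.0, 0.3, 0.3]
gripper_width: 0.998
finger_force: 0.0
```

>>> jog_arm(
  series=[
    [[0,0,0,0,0,0],[0,0,0,0,0,0],[0,0,0,0,0,0],[0,0,0,0,0,0],[0,0,0,0,0,0]],
  ],
  hand=0,
  squeeze=60,
)

```text
clock: 5.82
ee_pos: [0.4465, -0.2278, 0.0803]
tcp_rot: [0.788, 0.615, 0.0, 0.001]
wrist_force: [-2.6, 0.9, 8.1]
gripper_width: 0.691
finger_force: 64.4
```

>>> jog_arm(
  series=[
    [[0,0,0,0,0,0],[0,0,0,0,0,0],[0,0,0,0,0,0],[0,0,0,0,0,0]],
  ],
)

```text
clock: 6.15
ee_pos: [0.4465, -0.2278, 0.0803]
tcp_rot: [0.788, 0.615, 0.0, 0.001]
wrist_force: [-2.5, 1.0, 8.4]
gripper_width: 0.694
finger_force: 64.4
```

Run:
```python
from look import *
state()
p=camera('side')
for t in('tin_red','tin_top'): print(t,[(np.round(d['centre'],3).tolist(),round(d['conf'],2)) for d in nets.tip_of(t,p)][:3])
```

```text
6.15 [ 0.4465 -0.2278  0.0803] heading -14.06 z [ 0.001 -0.001 -1.   ] grip 0.6936371415228116 64.39674139022827 F [-2.5  1.   8.4]
tin_red [([0.572, -0.179, 0.051], 0.95), ([0.434, -0.256, 0.05], 0.89)]
tin_top [([0.579, -0.205, 0.123], 0.91), ([0.449, -0.229, 0.117], 0.59), ([0.436, -0.255, 0.049], 0.16)]
```

Run:
```python
from look import *
A=np.array
plan([(A([.4465,-.2278,.26]),down(-14)),(A([.546,-.0534,.2295]),down(105.5))],start=(A([.4465,-.2278,.0803]),down(-14)))
```

```text
[0.0, 0.0, -0.225, 0.0, 0.0, 0.0] -> [ 0.446 -0.228  0.17 ]
[0.0, 0.0, -0.224, 0.0, 0.0, 0.0] -> [ 0.446 -0.228  0.26 ]
--
[0.121, 0.034, 0.019, 0.0, 0.0, -0.348] -> [ 0.471 -0.184  0.252]
[0.088, 0.09, 0.019, 0.0, 0.0, -0.347] -> [ 0.496 -0.14   0.245]
[0.031, 0.121, 0.019, 0.0, 0.0, -0.348] -> [ 0.521 -0.097  0.237]
[-0.033, 0.121, 0.019, 0.0, 0.0, -0.347] -> [ 0.546 -0.053  0.23 ]
--
```

>>> jog_arm(
  series=[
    [[0,0,-0.03,0,0,0],[0,0,-0.08,0,0,0],[0,0,-0.14,0,0,0],[0,0,-0.2,0,0,0],[0,0,-0.26,0,0,0]],
  ],
  squeeze=80,
)

```text
clock: 6.72
ee_pos: [0.4452, -0.2267, 0.1836]
tcp_rot: [0.788, 0.615, -0.0, -0.001]
wrist_force: [1.9, -1.0, -4.6]
gripper_width: 0.69
finger_force: 87.9
```

>>> jog_arm(
  series=[
    [[0,0,-0.06,0,0,0],[0,0,-0.11,0,0,0],[0,0,-0.15,0,0,0],[0,0,-0.18,0,0,0],[0,0,-0.189,0,0,0]],
  ],
)

```text
clock: 7.13
ee_pos: [0.4464, -0.2276, 0.2606]
tcp_rot: [0.788, 0.615, 0.0, 0.002]
wrist_force: [0.9, 0.5, -3.5]
gripper_width: 0.688
finger_force: 88.1
```

>>> jog_arm(
  series=[
    [[0.121,0.034,0.019,0,0,-0.348],[0.121,0.034,0.019,0,0,-0.348],[0.121,0.034,0.019,0,0,-0.348],[0.121,0.034,0.019,0,0,-0.348],[0.121,0.034,0.019,0,0,-0.348]],
  ],
)

```text
clock: 7.55
ee_pos: [0.4702, -0.1828, 0.2491]
tcp_rot: [0.601, 0.799, -0.0, -0.001]
wrist_force: [-0.1, 0.1, -4.4]
gripper_width: 0.691
finger_force: 88.2
```

>>> jog_arm(
  series=[
    [[0.088,0.09,0.019,0,0,-0.347],[0.088,0.09,0.019,0,0,-0.347],[0.088,0.09,0.019,0,0,-0.347],[0.088,0.09,0.019,0,0,-0.347],[0.088,0.09,0.019,0,0,-0.347]],
  ],
)

```text
clock: 7.97
ee_pos: [0.4953, -0.1394, 0.2419]
tcp_rot: [0.376, 0.927, 0.0, -0.001]
wrist_force: [-0.3, -0.3, -4.3]
gripper_width: 0.693
finger_force: 89.2
```

>>> jog_arm(
  series=[
    [[0.031,0.121,0.019,0,0,-0.348],[0.031,0.121,0.019,0,0,-0.348],[0.031,0.121,0.019,0,0,-0.348],[0.031,0.121,0.019,0,0,-0.348],[0.031,0.121,0.019,0,0,-0.348]],
  ],
)

```text
clock: 8.38
ee_pos: [0.5204, -0.0964, 0.2346]
tcp_rot: [0.125, 0.992, 0.0, -0.001]
wrist_force: [0.8, 0.3, -4.8]
gripper_width: 0.687
finger_force: 90.4
```

>>> jog_arm(
  series=[
    [[-0.033,0.121,0.019,0,0,-0.347],[-0.033,0.121,0.019,0,0,-0.347],[-0.033,0.121,0.019,0,0,-0.347],[-0.033,0.121,0.019,0,0,-0.347],[-0.033,0.121,0.019,0,0,-0.347]],
  ],
)

```text
clock: 8.8
ee_pos: [0.5454, -0.053, 0.2272]
tcp_rot: [-0.133, 0.991, 0.0, -0.0]
wrist_force: [-0.1, -0.9, -4.5]
gripper_width: 0.686
finger_force: 91.0
```

>>> jog_arm(
  series=[
    [[0,0,0,0,0,0],[0,0,0,0,0,0],[0,0,0,0,0,0]],
  ],
)

```text
clock: 9.05
ee_pos: [0.5455, -0.0533, 0.2277]
tcp_rot: [-0.132, 0.991, 0.0, -0.0]
wrist_force: [-0.8, -0.1, -3.8]
gripper_width: 0.686
finger_force: 91.0
```

```bash
cat > chk.py <<'E'
from look import *
state(); o=[]
for n in('side','scene'):
    p=camera(n); o.append(p['frame'])
    for t in('lens','tin_red','tin_blue','tin_yellow','tin_base','tin_mid','tin_top'):
        print(n,t,[(np.round(d['centre'],3).tolist(),round(d['conf'],2)) for d in nets.tip_of(t,p)][:3])
cv2.imwrite('pics/%s.png'%sys.argv[1],np.hstack([cv2.resize(o[0][110:270,200:360],(400,400)),cv2.resize(o[1][130:290,150:310],(400,400))]))
E
python3 chk.py e
```

```text
9.05 [ 0.5455 -0.0533  0.2277] heading 105.12 z [-0.  0. -1.] grip 0.6861787917755147 90.96166491508484 F [-0.8 -0.1 -3.8]
side lens [([0.655, -0.027, 0.199], 0.96), ([0.314, 0.393, 0.196], 0.82), ([0.546, -0.05, 0.149], 0.6)]
side tin_red [([0.574, -0.177, 0.051], 0.92), ([0.572, -0.045, 0.196], 0.87), ([0.698, -0.006, 0.001], 0.39)]
side tin_blue [([0.542, -0.026, 0.199], 0.87), ([0.556, -0.213, 0.053], 0.7), ([0.551, -0.052, 0.264], 0.25)]
side tin_yellow [([0.517, -0.064, 0.193], 0.8), ([0.589, -0.236, 0.054], 0.77), ([0.744, 0.32, -0.002], 0.49)]
side tin_base [([0.582, -0.204, 0.001], 0.91), ([0.546, -0.054, 0.151], 0.55)]
side tin_mid [([0.542, -0.053, 0.2], 0.91), ([0.583, -0.206, 0.046], 0.74)]
side tin_top [([0.58, -0.211, 0.121], 0.95), ([0.547, -0.05, 0.266], 0.82), ([0.573, -0.047, 0.198], 0.2)]
scene lens [([0.444, -0.001, -0.002], 0.68)]
scene tin_red [([0.573, -0.047, 0.197], 0.95), ([0.579, -0.178, 0.05], 0.67)]
scene tin_blue [([0.536, -0.027, 0.198], 0.92), ([0.556, -0.216, 0.051], 0.55)]
scene tin_yellow [([0.522, -0.063, 0.194], 0.78), ([0.589, -0.238, 0.053], 0.56)]
scene tin_base [([0.543, -0.051, 0.142], 0.8), ([0.583, -0.205, 0.002], 0.74)]
scene tin_mid [([0.545, -0.056, 0.202], 0.9)]
scene tin_top [([0.582, -0.21, 0.123], 0.96), ([0.543, -0.053, 0.269], 0.68), ([0.547, -0.054, 0.146], 0.23)]
```

View pics/e.png

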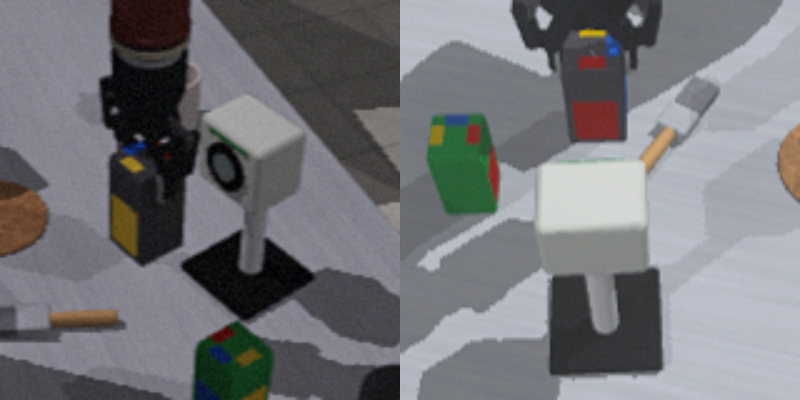

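Red faces the lens squarely. One numeric check of the head's front edge will fix the reader's yaw and lateral position.

Run:
```python
from look import *
from scipy.optimize import minimize
p=camera('scene'); r=rect(p,.69,-.01,.245,.1); g=r.min(2).astype(np.uint8)
m=(g>185).astype(np.uint8); m=cv2.morphologyEx(m,cv2.MORPH_OPEN,np.ones((9,9)))
n,l,s,c=cv2.connectedComponentsWithStats(m)
i=min(range(1,n),key=lambda i:np.hypot(*(c[i]-200)) if s[i,4]>5000 else 1e9)
print([(s[k,4]) for k in range(n)], np.percentile(g,[10,50,90]))
(x,y),sz,a=cv2.minAreaRect(cv2.findContours((l==i).astype(np.uint8),0,2)[0][0]); print(.59+x*.0005,-.11+y*.0005,np.array(sz)*.5,a)
q=p['frame'][130:290,150:310]
def bp(u,v,z):
    d=p['pose'][:3,:3]@[(u-p['K'][0,2])/p['K'][0,0],-(v-p['K'][1,2])/p['K'][1,1],-1];o=p['pose'][:3,3];return o+d*(z-o[2])/d[2]
P=[bp(150+(a-400)*.4,130+b*.4,.245) for a,b in((538,163),(646,161),(539,232),(648,228))]; print(np.round(P,4))
cv2.imwrite('pics/f.png',np.hstack([r,cv2.cvtColor((l==i).astype(np.uint8)*255,8)]))
```

```text
[np.int32(133566), np.int32(25187), np.int32(408), np.int32(192), np.int32(150), np.int32(119), np.int32(162), np.int32(216)] [ 55. 151. 210.]
0.6915492858886718 -0.010014389038085936 [70.18547821 94.59658051] 17.4027042388916
[[ 0.6726 -0.0659  0.245 ]
 [ 0.6475  0.0288  0.245 ]
 [ 0.7406 -0.0426  0.245 ]
 [ 0.7146  0.0479  0.245 ]]
```

View pics/f.png

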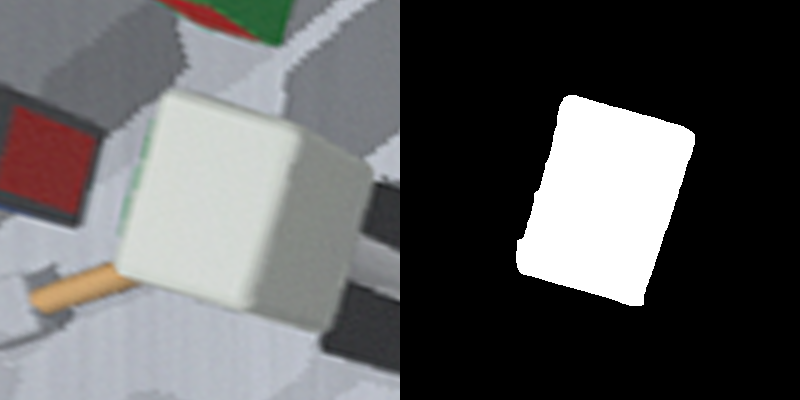

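Head edges give a yaw of about 16.3°, and the head axis agrees with my lens estimate. I make a small correction and hold red for over a second, then turn to blue and hold, then yellow and hold.

>>> jog_arm(
  series=[
    [[0,0.001,-0.004,0,0,-0.01],[0,0.001,-0.004,0,0,-0.01],[0,0.001,-0.004,0,0,-0.01],[0,0.001,-0.004,0,0,-0.01],[0,0.001,-0.004,0,0,-0.01]],
  ],
)

```text
clock: 10.32
ee_pos: [0.5455, -0.0526, 0.2293]
tcp_rot: [-0.141, 0.99, 0.0, 0.0]
wrist_force: [-0.4, -0.2, -4.2]
gripper_width: 0.692
finger_force: 91.0
```

>>> jog_arm(
  series=[
    [[0,0,0,0,0,0],[0,0,0,0,0,0],[0,0,0,0,0,0],[0,0,0,0,0,0],[0,0,0,0,0,0]],
  ],
)

```text
clock: 10.73
ee_pos: [0.5455, -0.0526, 0.2293]
tcp_rot: [-0.141, 0.99, 0.0, -0.0]
wrist_force: [0.6, 0.9, -5.5]
gripper_width: 0.687
finger_force: 91.0
```

>>> jog_arm(
  series=[
    [[0,0,0,0,0,0],[0,0,0,0,0,0],[0,0,0,0,0,0],[0,0,0,0,0,0],[0,0,0,0,0,0]],
  ],
)

```text
clock: 11.15
ee_pos: [0.5455, -0.0526, 0.2293]
tcp_rot: [-0.141, 0.99, -0.0, -0.0]
wrist_force: [0.3, -0.2, -4.6]
gripper_width: 0.686
finger_force: 91.0
```

>>> jog_arm(
  series=[
    [[0,0,0,0,0,0],[0,0,0,0,0,0],[0,0,0,0,0,0],[0,0,0,0,0,0],[0,0,0,0,0,0]],
  ],
)

```text
clock: 11.57
ee_pos: [0.5455, -0.0526, 0.2293]
tcp_rot: [-0.141, 0.99, -0.0, -0.0]
wrist_force: [-0.8, 0.0, -3.9]
gripper_width: 0.687
finger_force: 91.0
```

>>> jog_arm(
  series=[
    [[0,0,0,0,0,0.349],[0,0,0,0,0,0.349],[0,0,0,0,0,0.349],[0,0,0,0,0,0.349],[0,0,0,0,0,0.349]],
  ],
)

```text
clock: 11.98
ee_pos: [0.5455, -0.0526, 0.2293]
tcp_rot: [0.122, 0.993, -0.0, 0.0]
wrist_force: [0.3, -0.9, -5.5]
gripper_width: 0.686
finger_force: 91.0
```

>>> jog_arm(
  series=[
    [[0,0,0,0,0,0.349],[0,0,0,0,0,0.349],[0,0,0,0,0,0.349],[0,0,0,0,0,0.349],[0,0,0,0,0,0.349]],
  ],
)

```text
clock: 12.4
ee_pos: [0.5455, -0.0526, 0.2293]
tcp_rot: [0.373, 0.928, -0.0, -0.0]
wrist_force: [-0.0, 1.6, -3.4]
gripper_width: 0.687
finger_force: 91.0
```

>>> jog_arm(
  series=[
    [[0,0,0,0,0,0.349],[0,0,0,0,0,0.349],[0,0,0,0,0,0.349],[0,0,0,0,0,0.349],[0,0,0,0,0,0.349]],
  ],
)

```text
clock: 12.82
ee_pos: [0.5455, -0.0526, 0.2293]
tcp_rot: [0.6, 0.8, -0.0, -0.0]
wrist_force: [-0.2, -0.0, -5.1]
gripper_width: 0.686
finger_force: 91.0
```

>>> jog_arm(
  series=[
    [[0,0,0,0,0,0],[0,0,0,0,0,0],[0,0,0,0,0,0]],
  ],
)

```text
clock: 13.07
ee_pos: [0.5455, -0.0526, 0.2293]
tcp_rot: [0.598, 0.801, 0.0, -0.0]
wrist_force: [0.7, 0.3, -4.3]
gripper_width: 0.688
finger_force: 91.0
```

```bash
python3 chk.py g | grep -v 'lens'
```

```text
13.07 [ 0.5455 -0.0526  0.2293] heading 16.49 z [-0.  0. -1.] grip 0.6884167406901931 91.00836753845215 F [ 0.7  0.3 -4.3]
side tin_red [([0.549, -0.083, 0.201], 0.95), ([0.572, -0.179, 0.051], 0.74)]
side tin_blue [([0.575, -0.046, 0.203], 0.82), ([0.554, -0.218, 0.052], 0.77), ([0.44, 0.211, 0.004], 0.2)]
side tin_yellow [([0.536, -0.024, 0.199], 0.85), ([0.593, -0.236, 0.052], 0.75)]
side tin_base [([0.585, -0.204, 0.002], 0.83), ([0.544, -0.054, 0.15], 0.69)]
side tin_mid [([0.544, -0.054, 0.201], 0.87), ([0.585, -0.204, 0.048], 0.72)]
side tin_top [([0.551, -0.05, 0.27], 0.74), ([0.581, -0.212, 0.124], 0.56), ([0.437, 0.208, 0.004], 0.32)]
scene tin_red [([0.575, -0.181, 0.053], 0.84), ([0.557, -0.081, 0.201], 0.74)]
scene tin_blue [([0.576, -0.047, 0.199], 0.78), ([0.544, -0.056, 0.202], 0.73), ([0.553, -0.217, 0.046], 0.63)]
scene tin_yellow [([0.542, -0.024, 0.195], 0.86), ([0.595, -0.239, 0.049], 0.64)]
scene tin_base [([0.584, -0.206, 0.001], 0.84), ([0.546, -0.052, 0.148], 0.76)]
scene tin_mid [([0.581, -0.207, 0.05], 0.97), ([0.546, -0.058, 0.203], 0.65)]
scene tin_top [([0.583, -0.211, 0.124], 0.88)]
```

>>> jog_arm(
  series=[
    [[0,0,0,0,0,0],[0,0,0,0,0,0],[0,0,0,0,0,0],[0,0,0,0,0,0],[0,0,0,0,0,0]],
  ],
)

```text
clock: 14.28
ee_pos: [0.5454, -0.0526, 0.2293]
tcp_rot: [0.6, 0.8, -0.0, -0.0]
wrist_force: [-0.7, -0.0, -5.0]
gripper_width: 0.695
finger_force: 91.0
```

>>> jog_arm(
  series=[
    [[0,0,0,0,0,0],[0,0,0,0,0,0],[0,0,0,0,0,0],[0,0,0,0,0,0],[0,0,0,0,0,0]],
  ],
)

```text
clock: 14.7
ee_pos: [0.5455, -0.0526, 0.2293]
tcp_rot: [0.6, 0.8, -0.0, -0.0]
wrist_force: [-0.0, -0.2, -4.0]
gripper_width: 0.689
finger_force: 91.0
```

>>> jog_arm(
  series=[
    [[0,0,0,0,0,0],[0,0,0,0,0,0],[0,0,0,0,0,0],[0,0,0,0,0,0],[0,0,0,0,0,0]],
  ],
)

```text
clock: 15.12
ee_pos: [0.5455, -0.0526, 0.2293]
tcp_rot: [0.6, 0.8, -0.0, 0.0]
wrist_force: [0.5, 0.3, -4.4]
gripper_width: 0.688
finger_force: 91.0
```

>>> jog_arm(
  series=[
    [[0,0,0,0,0,0.349],[0,0,0,0,0,0.349],[0,0,0,0,0,0.349],[0,0,0,0,0,0.349],[0,0,0,0,0,0.349]],
  ],
)

```text
clock: 15.53
ee_pos: [0.5455, -0.0526, 0.2293]
tcp_rot: [0.788, 0.616, -0.0, 0.0]
wrist_force: [-0.1, 0.0, -4.1]
gripper_width: 0.688
finger_force: 91.0
```

>>> jog_arm(
  series=[
    [[0,0,0,0,0,0.349],[0,0,0,0,0,0.349],[0,0,0,0,0,0.349],[0,0,0,0,0,0.349],[0,0,0,0,0,0.349]],
  ],
)

```text
clock: 15.95
ee_pos: [0.5455, -0.0526, 0.2293]
tcp_rot: [0.92, 0.392, 0.0, 0.0]
wrist_force: [-0.0, -0.1, -3.9]
gripper_width: 0.688
finger_force: 91.0
```

>>> jog_arm(
  series=[
    [[0,0,0,0,0,0.349],[0,0,0,0,0,0.349],[0,0,0,0,0,0.349],[0,0,0,0,0,0.349],[0,0,0,0,0,0.349]],
  ],
)

```text
clock: 16.37
ee_pos: [0.5455, -0.0526, 0.2293]
tcp_rot: [0.99, 0.141, 0.0, -0.0]
wrist_force: [0.3, -1.4, -4.4]
gripper_width: 0.693
finger_force: 91.0
```

>>> jog_arm(
  series=[
    [[0,0,0,0,0,0],[0,0,0,0,0,0],[0,0,0,0,0,0],[0,0,0,0,0,0],[0,0,0,0,0,0]],
  ],
)

```text
clock: 16.78
ee_pos: [0.5455, -0.0526, 0.2293]
tcp_rot: [0.99, 0.142, -0.0, 0.0]
wrist_force: [1.0, -0.1, -4.6]
gripper_width: 0.69
finger_force: 91.0
```

>>> jog_arm(
  series=[
    [[0,0,0,0,0,0],[0,0,0,0,0,0],[0,0,0,0,0,0],[0,0,0,0,0,0],[0,0,0,0,0,0]],
  ],
)

```text
clock: 17.2
ee_pos: [0.5455, -0.0526, 0.2293]
tcp_rot: [0.99, 0.142, 0.0, 0.0]
wrist_force: [0.9, -0.8, -4.0]
gripper_width: 0.69
finger_force: 91.0
```

>>> jog_arm(
  series=[
    [[0,0,0,0,0,0],[0,0,0,0,0,0],[0,0,0,0,0,0],[0,0,0,0,0,0],[0,0,0,0,0,0]],
  ],
)

```text
clock: 17.62
ee_pos: [0.5455, -0.0526, 0.2293]
tcp_rot: [0.99, 0.142, -0.0, 0.0]
wrist_force: [-0.4, -1.2, -4.8]
gripper_width: 0.687
finger_force: 91.0
```

```bash
python3 chk.py h | grep -E 'F|yellow|red'
python3 - <<'E'
from look import *
A=np.array
plan([(A([.5257,-.0603,.260]),down(-73.5,40,16.2))],ang=21)
E
```

```text
17.62 [ 0.5455 -0.0526  0.2293] heading -73.71 z [-0. -0. -1.] grip 0.686901276748188 91.00428700447083 F [-0.4 -1.2 -4.8]
side tin_red [([0.512, -0.06, 0.198], 0.89), ([0.571, -0.176, 0.052], 0.59)]
side tin_yellow [([0.594, -0.239, 0.053], 0.89), ([0.574, -0.045, 0.197], 0.63)]
scene tin_red [([0.518, -0.06, 0.2], 0.78), ([0.578, -0.182, 0.05], 0.77)]
scene tin_yellow [([0.58, -0.044, 0.196], 0.77), ([0.595, -0.239, 0.048], 0.59)]
[-0.026, 0.002, -0.038, -0.001, 0.233, -0.001] -> [ 0.536 -0.056  0.245]
[-0.012, 0.003, -0.046, -0.001, 0.232, -0.001] -> [ 0.526 -0.06   0.26 ]
--
```

Yellow has been held. Now I tip the tin.

>>> jog_arm(
  series=[
    [[-0.005,0,-0.008,0,0.047,0],[-0.01,0.001,-0.015,0,0.093,0],[-0.016,0.001,-0.023,0,0.14,0],[-0.021,0.002,-0.03,0,0.186,0],[-0.026,0.002,-0.038,0,0.233,0]],
  ],
)

```text
clock: 18.83
ee_pos: [0.5355, -0.0563, 0.2448]
tcp_rot: [0.975, 0.14, 0.174, -0.024]
wrist_force: [-0.6, -0.2, -3.6]
gripper_width: 0.687
finger_force: 91.0
```

>>> jog_arm(
  series=[
    [[-0.003,0,-0.01,0,0.047,0],[-0.005,0.001,-0.02,0,0.093,0],[-0.007,0.002,-0.03,0,0.14,0],[-0.01,0.002,-0.038,0,0.19,0],[-0.012,0.003,-0.046,-0.001,0.232,-0.001]],
  ],
)

```text
clock: 19.25
ee_pos: [0.525, -0.0605, 0.2601]
tcp_rot: [0.93, 0.134, 0.34, -0.047]
wrist_force: [-0.6, 0.1, -3.8]
gripper_width: 0.69
finger_force: 91.1
```

>>> jog_arm(
  series=[
    [[0,0,0,0,0,0],[0,0,0,0,0,0],[0,0,0,0,0,0]],
  ],
)

```text
clock: 19.5
ee_pos: [0.5258, -0.0608, 0.2606]
tcp_rot: [0.93, 0.134, 0.338, -0.047]
wrist_force: [0.9, 0.5, -3.2]
gripper_width: 0.688
finger_force: 91.0
```

```bash
python3 chk.py i | grep -E 'F|base|mid|top'
python3 - <<'E'
from look import *
A=np.array
s=sensors.sense();R=Ro.from_quat(s['tcp_rot']); print('base',s['ee_pos']+R.apply([0,0,.08]))
plan([(A([.545,-.053,.27]),down(-73.5)),(A([.44,.21,.20]),down(-50)),(A([.44,.21,.12]),down(-50)),(A([.44,.21,.0845]),down(-50))],ang=30,start=(A([.5257,-.0603,.260]),down(-73.5,40,16.2)))
E
```

```text
19.5 [ 0.5258 -0.0608  0.2606] heading -73.69 z [ 0.616  0.178 -0.767] grip 0.6882471289203262 91.00181937217712 F [ 0.9  0.5 -3.2]
side tin_base [([0.574, -0.046, 0.201], 0.65), ([0.584, -0.203, 0.001], 0.61)]
side tin_mid [([0.583, -0.207, 0.048], 0.85), ([0.445, 0.006, 0.0], 0.27)]
side tin_top [([0.503, -0.064, 0.289], 0.92), ([0.578, -0.212, 0.122], 0.83)]
scene tin_base [([0.582, -0.206, -0.001], 0.89), ([0.573, -0.04, 0.194], 0.71), ([0.44, 0.208, 0.001], 0.65)]
scene tin_mid [([0.581, -0.209, 0.048], 0.9), ([0.542, -0.054, 0.244], 0.71), ([0.743, 0.324, -0.0], 0.29)]
scene tin_top [([0.582, -0.208, 0.124], 0.78), ([0.502, -0.064, 0.288], 0.61)]
base [ 0.57501458 -0.04615367  0.1988323 ]
[0.028, -0.002, 0.007, 0.001, -0.233, 0.0] -> [ 0.535 -0.057  0.265]
[0.028, -0.002, -0.003, 0.001, -0.232, -0.0] -> [ 0.545 -0.053  0.27 ]
--
[-0.033, -0.352, 0.087, 0.0, -0.0, -0.137] -> [0.492 0.078 0.235]
[0.041, -0.352, 0.088, 0.001, -0.0, -0.137] -> [0.44 0.21 0.2 ]
--
[-0.0, 0.0, 0.2, -0.0, -0.0, 0.0] -> [0.44 0.21 0.12]
--
[-0.0, 0.0, 0.088, -0.0, -0.0, 0.0] -> [0.44  0.21  0.085]
--
```

View pics/i.png

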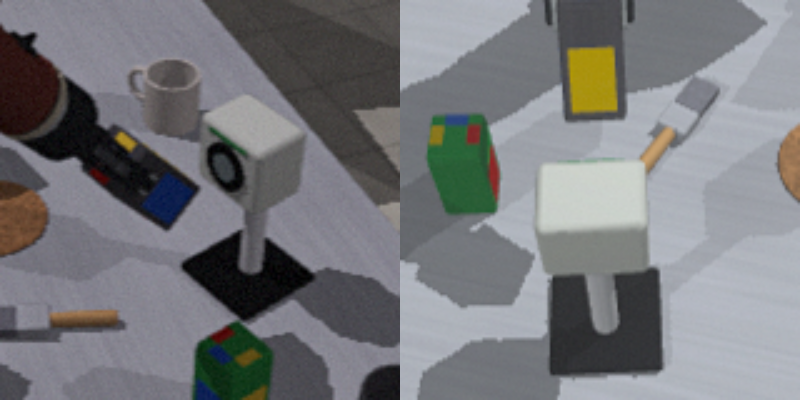

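The base faces the lens at (0.575,-0.046,0.199). I hold it, then return upright and carry it to the mat.

>>> jog_arm(
  series=[
    [[0,0,0,0,0,0],[0,0,0,0,0,0],[0,0,0,0,0,0],[0,0,0,0,0,0],[0,0,0,0,0,0]],
  ],
)

```text
clock: 20.72
ee_pos: [0.5257, -0.0605, 0.2601]
tcp_rot: [0.93, 0.134, 0.338, -0.048]
wrist_force: [0.3, 0.2, -3.8]
gripper_width: 0.686
finger_force: 91.0
```

>>> jog_arm(
  series=[
    [[0,0,0,0,0,0],[0,0,0,0,0,0],[0,0,0,0,0,0],[0,0,0,0,0,0],[0,0,0,0,0,0]],
  ],
)

```text
clock: 21.13
ee_pos: [0.5257, -0.0605, 0.2601]
tcp_rot: [0.93, 0.134, 0.338, -0.048]
wrist_force: [-0.0, 0.6, -4.4]
gripper_width: 0.692
finger_force: 91.0
```

>>> jog_arm(
  series=[
    [[0,0,0,0,0,0],[0,0,0,0,0,0],[0,0,0,0,0,0],[0,0,0,0,0,0],[0,0,0,0,0,0]],
  ],
)

```text
clock: 21.55
ee_pos: [0.5257, -0.0605, 0.2602]
tcp_rot: [0.93, 0.134, 0.338, -0.048]
wrist_force: [0.2, 0.2, -4.4]
gripper_width: 0.69
finger_force: 91.0
```

>>> jog_arm(
  series=[
    [[0.006,0,0.001,0,-0.047,0],[0.011,-0.001,0.003,0,-0.093,0],[0.017,-0.001,0.004,0,-0.14,0],[0.022,-0.002,0.006,0,-0.186,0],[0.028,-0.002,0.007,0.001,-0.233,0]],
  ],
)

```text
clock: 21.97
ee_pos: [0.5357, -0.0567, 0.2657]
tcp_rot: [0.975, 0.14, 0.17, -0.024]
wrist_force: [0.2, 0.2, -4.8]
gripper_width: 0.686
finger_force: 91.0
```

>>> jog_arm(
  series=[
    [[0.006,0,0,0,-0.047,0],[0.011,0,-0.001,0,-0.093,0],[0.017,-0.001,-0.002,0,-0.14,0],[0.022,-0.001,-0.002,0,-0.186,0],[0.028,-0.002,-0.003,0.001,-0.232,0]],
  ],
)

```text
clock: 22.38
ee_pos: [0.5457, -0.0527, 0.2705]
tcp_rot: [0.99, 0.142, -0.001, -0.0]
wrist_force: [0.1, 0.1, -4.3]
gripper_width: 0.688
finger_force: 91.0
```

>>> jog_arm(
  series=[
    [[-0.004,-0.04,0.01,0,0,-0.02],[-0.01,-0.11,0.03,0,0,-0.045],[-0.017,-0.19,0.047,0,0,-0.075],[-0.025,-0.27,0.067,0,0,-0.105],[-0.033,-0.352,0.087,0,0,-0.137]],
  ],
)

```text
clock: 22.8
ee_pos: [0.4919, 0.08, 0.2349]
tcp_rot: [0.97, 0.244, 0.001, -0.001]
wrist_force: [1.1, 0.3, -4.0]
gripper_width: 0.688
finger_force: 91.0
```

>>> jog_arm(
  series=[
    [[0.01,-0.09,0.022,0,0,-0.035],[0.02,-0.18,0.044,0,0,-0.07],[0.03,-0.26,0.064,0,0,-0.1],[0.038,-0.32,0.079,0,0,-0.125],[0.041,-0.352,0.088,0,0,-0.137]],
  ],
)

```text
clock: 23.22
ee_pos: [0.4384, 0.2134, 0.1994]
tcp_rot: [0.939, 0.344, 0.0, -0.002]
wrist_force: [0.2, -0.4, -4.0]
gripper_width: 0.689
finger_force: 90.7
```

>>> jog_arm(
  series=[
    [[0,0,0.03,0,0,0],[0,0,0.08,0,0,0],[0,0,0.13,0,0,0],[0,0,0.17,0,0,0],[0,0,0.2,0,0,0]],
  ],
)

```text
clock: 23.63
ee_pos: [0.4396, 0.2098, 0.1183]
tcp_rot: [0.94, 0.341, -0.001, -0.001]
wrist_force: [0.6, -0.6, -4.2]
gripper_width: 0.688
finger_force: 91.0
```

>>> jog_arm(
  series=[
    [[0,0,0,0,0,0],[0,0,0,0,0,0],[0,0,0,0,0,0]],
  ],
)

```text
clock: 23.88
ee_pos: [0.4414, 0.2103, 0.1213]
tcp_rot: [0.94, 0.341, 0.001, -0.0]
wrist_force: [-0.1, 0.5, -4.4]
gripper_width: 0.687
finger_force: 90.8
```

Run:
```python
from look import *
state(); p=camera('side')
for t in('tin','mat','tin_base'): print(t,[(np.round(d['centre'],3).tolist(),round(d['conf'],2)) for d in nets.tip_of(t,p)][:3])
plan([(np.array([.44,.2095,.092]),down(-50))])
```

```text
23.88 [0.4414 0.2103 0.1213] heading -50.1 z [ 0.002  0.001 -1.   ] grip 0.6869671281714793 90.78001141548157 F [-0.1  0.5 -4.4]
tin [([0.58, -0.208, -0.002], 0.94), ([0.441, 0.211, 0.04], 0.93), ([0.441, 0.212, 0.043], 0.6)]
mat [([0.442, 0.21, 0.006], 0.64)]
tin_base [([0.439, 0.212, 0.041], 0.93), ([0.585, -0.205, -0.001], 0.9), ([0.441, 0.211, 0.16], 0.48)]
[-0.004, -0.001, 0.074, 0.0, -0.002, -0.001] -> [0.44  0.21  0.092]
--
```

>>> jog_arm(
  series=[
    [[0,0,0.018,0,0,0],[0,0,0.036,0,0,0],[0,0,0.052,0,0,0],[0,0,0.064,0,0,0],[0,0,0.072,0,0,0]],
  ],
)

```text
clock: 24.5
ee_pos: [0.4397, 0.21, 0.0901]
tcp_rot: [0.94, 0.341, -0.001, -0.0]
wrist_force: [0.0, 0.3, -4.7]
gripper_width: 0.684
finger_force: 90.9
```

>>> jog_arm(
  series=[
    [[0,0,0.003,0,0,0],[0,0,0.006,0,0,0],[0,0,0.008,0,0,0],[0,0,0.01,0,0,0],[0,0,0.01,0,0,0]],
  ],
)

```text
clock: 24.92
ee_pos: [0.4407, 0.2103, 0.0876]
tcp_rot: [0.94, 0.341, 0.0, -0.0]
wrist_force: [-0.6, 0.2, -3.9]
gripper_width: 0.692
finger_force: 90.9
```

>>> jog_arm(
  series=[
    [[0,0,0.002,0,0,0],[0,0,0.004,0,0,0],[0,0,0.005,0,0,0],[0,0,0.005,0,0,0]],
  ],
)

```text
clock: 25.25
ee_pos: [0.4405, 0.2102, 0.0855]
tcp_rot: [0.94, 0.341, -0.0, -0.0]
wrist_force: [-0.3, 0.5, -4.7]
gripper_width: 0.687
finger_force: 90.9
```

>>> jog_arm(
  series=[
    [[0,0,0.001,0,0,0],[0,0,0.002,0,0,0],[0,0,0.003,0,0,0],[0,0,0.003,0,0,0]],
  ],
)

```text
clock: 25.58
ee_pos: [0.4407, 0.2103, 0.0846]
tcp_rot: [0.94, 0.341, 0.0, -0.0]
wrist_force: [0.3, 0.7, -1.3]
gripper_width: 0.687
finger_force: 91.4
```

>>> jog_arm(
  series=[
    [[0,0,0.001,0,0,0],[0,0,0.002,0,0,0],[0,0,0.002,0,0,0],[0,0,0.002,0,0,0]],
  ],
)

```text
clock: 25.92
ee_pos: [0.4408, 0.2104, 0.0845]
tcp_rot: [0.94, 0.341, 0.0, -0.0]
wrist_force: [-4.2, 0.1, 5.7]
gripper_width: 0.69
finger_force: 92.5
```

The tin is in firm contact with the mat, so I release and rise.

>>> jog_arm(
  series=[
    [[0,0,0,0,0,0],[0,0,0,0,0,0]],
  ],
  squeeze=20,
)

```text
clock: 26.08
ee_pos: [0.4408, 0.2104, 0.0845]
tcp_rot: [0.94, 0.341, 0.0, -0.0]
wrist_force: [-4.1, -0.3, 5.7]
gripper_width: 0.687
finger_force: 92.5
```

>>> jog_arm(
  series=[
    [[0,0,0,0,0,0],[0,0,0,0,0,0],[0,0,0,0,0,0],[0,0,0,0,0,0],[0,0,0,0,0,0]],
  ],
  hand=1,
)

```text
clock: 26.5
ee_pos: [0.4407, 0.2102, 0.0836]
tcp_rot: [0.94, 0.341, 0.0, -0.0]
wrist_force: [0.4, 0.4, -0.0]
gripper_width: 1.001
finger_force: 0.0
```

>>> jog_arm(
  series=[
    [[0,0,-0.02,0,0,0],[0,0,-0.07,0,0,0],[0,0,-0.14,0,0,0],[0,0,-0.22,0,0,0],[0,0,-0.3,0,0,0]],
  ],
)

```text
clock: 26.92
ee_pos: [0.44, 0.21, 0.205]
tcp_rot: [0.94, 0.341, -0.0, -0.0]
wrist_force: [0.8, 0.5, -0.4]
gripper_width: 1.001
finger_force: 0.0
```

>>> jog_arm(
  series=[
    [[0,0,-0.06,0,0,0],[0,0,-0.1,0,0,0],[0,0,-0.1,0,0,0],[0,0,-0.1,0,0,0]],
  ],
)

```text
clock: 27.25
ee_pos: [0.4412, 0.2103, 0.2448]
tcp_rot: [0.94, 0.341, 0.001, -0.0]
wrist_force: [-0.2, 0.3, -0.7]
gripper_width: 1.001
finger_force: 0.0
```

Run:
```python
from look import *
state()
for n in('side','scene'):
    p=camera(n)
    for t in('tin','mat','pitcher','cup','brush','tin_top'): print(t,[(np.round(d['centre'],3).tolist(),round(d['conf'],2)) for d in nets.tip_of(t,p)][:3])
    if n=='side': cv2.imwrite('pics/j.png',cv2.resize(p['frame'],(800,600)))
```

```text
27.25 [0.4412 0.2103 0.2448] heading -50.07 z [ 0.002  0.001 -1.   ] grip 1.0007509987427325 0.0 F [-0.2  0.3 -0.7]
tin [([0.582, -0.208, -0.001], 0.98), ([0.442, 0.208, 0.002], 0.91)]
mat [([0.442, 0.209, 0.006], 0.71)]
pitcher [([0.71, -0.333, -0.001], 0.7), ([0.654, -0.027, 0.197], 0.63), ([0.44, 0.212, 0.006], 0.57)]
cup [([0.746, 0.318, -0.002], 0.74), ([0.44, 0.208, 0.003], 0.68), ([0.442, 0.211, 0.124], 0.41)]
brush [([0.445, 0.004, 0.003], 0.59)]
tin_top [([0.445, 0.213, 0.121], 0.66), ([0.579, -0.211, 0.122], 0.64)]
tin [([0.439, 0.212, 0.004], 0.8), ([0.583, -0.207, -0.002], 0.63), ([0.696, -0.012, -0.001], 0.38)]
mat [([0.441, 0.209, 0.001], 0.73)]
pitcher [([0.705, -0.33, 0.004], 0.56)]
cup []
brush [([0.444, 0.001, -0.005], 0.8)]
tin_top [([0.44, 0.213, 0.124], 0.73), ([0.584, -0.208, 0.125], 0.7)]
```

View pics/j.png

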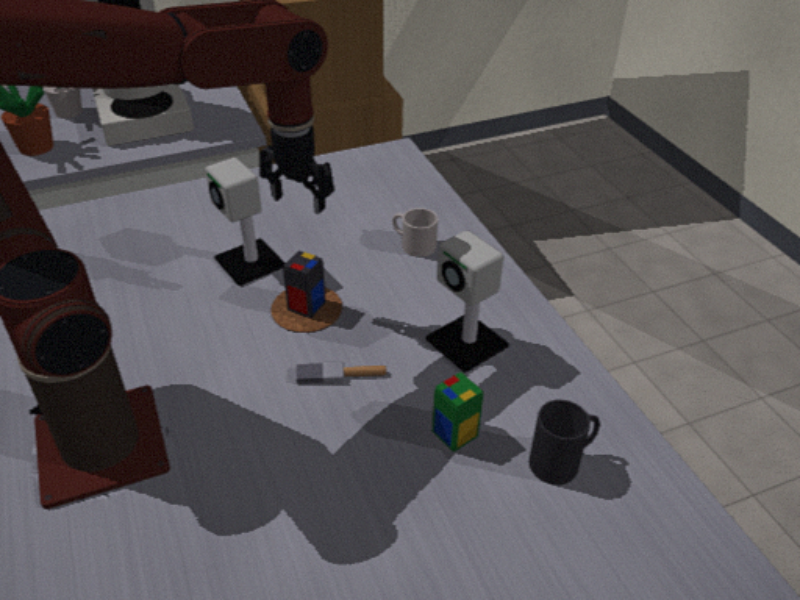

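The tin stands upright in the middle of the mat at (306,285), the gripper is clear above it, and everything else is where it was.

```bash
python3 -c "
from workcell import bot
print(bot.sign_off())"
```

```text
the job is handed in; nothing more can be done
None
```

I showed the tin to the reader in the order red, blue, yellow, base, each for over a second, then set it upright on the cork mat, let go, and handed the job in after about 27 of the 58 seconds; no verdict was returned.

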